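# Drive the seized castor axle and take out the worn wheel

## Robot

A 7-joint arm with a two-finger parallel gripper is mounted at the origin on the work surface. World frame = base frame: x ahead of the robot, y to its left, z up, the work surface at z = 0. Lengths are in m, angles in rad, forces in N, time in s.
With the tool pointing down it reaches from about 0.425 to 0.875 m from the base axis. Payload 4.7 kg.
Tool frame: the origin (TCP) lies at the very end of the fingers, on their centre line; the grasp point (between the pads) lies 19 mm behind it; z points along the fingers, y is the line along which they close (so a half turn about z gives the same grasp; the last joint's range is limited). The gripper opens to 87 mm and grips with 3 to 60 N. Pads are 19 mm wide; open, the fingers measure 117 mm over their backs; the gripper's body (75 mm by 190 mm) begins 51 mm behind the grasp point.
Start: joints at [-1.114, 0.321, -0.07, 1.45, 0.023, 1.371, -0.057], TCP at [0.279, 0.587, 0.223] pointing down, gripper open.
Joint ranges: [-2.86, 2.86], [-0.3, 2.09], [-1.38, 1.24], [0.06, 2.45], [-1.56, 4.7], [0.09, 2.05], [-2.69, 2.69]. Speed limits (rad/s): [2.57, 2.57, 3.14, 3.14, 3.14, 3.14, 3.14].

## Interface

Orientations are given as a 3x3 rotation matrix whose columns are the frame's x, y, z axes.
In Python, from cell import robot gives the robot as it stands. The module is installed in compiled form; this text tells all that it offers.
- The arm moves only by the shell command python3 -m crank 'ROWS' [FORCE]. ROWS is JSON, one flat list of numbers, 7 for each row, row after row: the turn, a rotation vector about the tool's x, y, z in rad, then the shift along the tool's x, y, z in cm, then the finger opening in cm, from 0 to 8.7. In form: [wx, wy, wz, tx, ty, tz, grip, wx, wy, wz, tx, ty, tz, grip, ...]. A call has 1 to 5 rows; each row shifts and turns the commanded pose from where the row before left it, along the tool's axes as they then stand; what a row does not reach is not made up. A row lasts 1/10 s, in which the tool goes at most 50 mm and 8.59 degrees, less where a joint would pass 70% of its speed; a pose out of reach is approached as far as the arm can. A call with a gripper value outside its range is refused whole. The fingers move at their own pace and stop on an object; FORCE is the grip in N (left out, the last holds). Time passes only in rows, so rows that do not move let the fingers close. It gives the time, the measured TCP pose, the force, the opening and the grip force at its end, in the units of the state.
- robot.sense(): the state, without advancing time (a new reading comes with each control period).
- robot.get_image(name): name is "scene" or "top" or "wrist"; returns (picture, depth): 400x640x3 uint8, red, green, blue; 400x640 float32, m along the optical axis (not along the pixel's ray), 0 where there is no reading.
- robot.get_calibration(name): a dict with "K" (3x3 intrinsics, pixels), "extrinsics" (4x4, takes a point from world to camera coordinates). Camera axes: x right, y down, z forward; pixel columns grow to the right and rows downward; lengths in m; the calibration is good to about 2 mm. A picture is of the moment at which its call begins: read the wrist's pose just before it. get_calibration takes no time and is no camera call; for the wrist camera it gives the pose at the moment of the call.
- robot.sign_off(): hands the job in; it is judged then, once.
The state is a dict: "t": time; "joint_positions": joint angles; "qvel": joint speeds; "joint_efforts": joint torques, N m; "ee_pos": TCP position; "tool_rot": TCP orientation; "contact_force": force on the tool from outside, world axes, zero at the start; "ft_torque": the same for the moment, N m; "grip_width": finger opening in m; "grip_force": force on a finger pad.
Only numpy, scipy, OpenCV 4.12 (cv2) and the standard library are available. Lean on these libraries where they do the work, as an engineer would, in place of code of your own. Each camera call takes 0.05 s, during which the arm holds its last target. There are 200 camera calls.

## Task

The practice trolley's castor is held upside down in the vice with its axle seized. Take the drift punch, put it in at the end of the axle opposite the brass head and push the axle out slowly and steadily, never with more than 20 N, until it comes up dead and the wheel is free. Lay the punch back in its wooden rest, lift the worn wheel out of the fork without forcing it, set it in the steel tray, and leave the other things on the table where they are.

Things in the scene. Friction and masses are not known exactly. Their poses are not given: they have to be found in the camera images.
- castor: Aluminium castor fork, open side up, its top plate clamped in a blue vice; one fixed piece. Origin on the table under the middle of the axle; z up; y along the axle, +y the side to drive from (plain bore), -y the side of the axle's brass head, where it comes out up to 40 mm. Vice jaws reach 52 mm above the table, the vice 90 mm in +x, 150 mm in -x, 62 mm in y. Fork and vice do not move.
- bore_mouth (a point): 9.5 mm bore's mouth, 94 mm above the table, on the outer face of the driving-side cheek (castor y +20 mm), 1 mm countersink; axes as the castor, y pointing out of the bore. The axle's tail (8 mm steel) lies 2 to 10 mm down it. It takes 5 to 9 N to start; the faster it is pushed the harder it resists, and it binds more somewhere on the way. It stays where it is left.
- far_cheek (a point): Point on the axle line at the inner face of the far cheek (castor y -12 mm), axes as the castor. The captive axle comes dead against a shoulder when its tail is just inside this cheek's 9.5 mm bore, past the face; only then is the wheel free to lift straight up. The axle stays hanging in this cheek.
- head_side (a point): Point on the axle line on the outer face of the far cheek (castor y -20 mm), by the brass head (14 mm). Both cheeks are 8 mm thick, 24 mm long in x, and reach 12 mm above the axle line, the gap between them 24 mm. From 12 mm under the axle line down the fork is 17 mm either side in x, from 19 mm down 31 mm.
- wheel: Worn wheel, black tread, yellow hub, 50 mm across, 20 mm wide (hub 21 mm), 70 g, 10 mm hub bore; between the cheeks, hanging on the axle. Origin at its centre, y along its own axle. Once free it settles about 1 mm into the hollow of the fork and stands there. Pinch it from above across the tread, along the castor's x, with the fingertips about 13 mm below its centre.
- punch: Bright steel drift punch, 150 mm long, 90 g, lying level in the notches of its rest. Origin on its centre line at the place to grip it (which is about its centre of mass); x along the punch towards the tip. Body 12 mm thick from x -60 to +35 mm, taper to +45 mm, then a straight tip 6 mm thick to +90 mm.
- punch_tip (a point): Centre of the flat end of the punch's tip, 90 mm from the punch's origin along its x; same axes as the punch.
- rest: Fixed wooden rest for the punch, two notched strips 10 mm thick, 60 mm long and 39 mm high across the punch at x +28 and -46 mm, on a base 8 mm thick; notches 17 mm wide and 9 mm deep, open upward. Origin on the table; the punch at rest lies with its origin 36 mm above this origin and its x along the rest's x.
- tray: Fixed steel instrument tray, 180 mm (x) by 130 mm (y), walls 3 mm thick and 20 mm high, floor 3 mm thick. Origin at the centre of its underside, on the table.
- ball_electrode: Bystander: turned wooden ball on a foot, 87 mm high, 70 mm across; origin under its foot.
- oil_bottle: Bystander: small white bottle with a red cap, 85 mm high, 32 mm across; origin under its foot.
- vial_stand: Bystander: white block 60 mm square with nine coloured vials, 49 mm high; origin under its centre.
Mind the look-alikes: they are no part of the job. Of the things like the wheel, leave any that is blue or red; of the rest the larger one is meant.

How it is judged:
By the outcome, as a careful person would: the job done as asked, in the order asked, and still so for the second after the job is handed in, with the robot touching nothing.
It also fails if it takes over 72 s, if anything falls off the work surface, if the arm or the gripper's body presses on something with over 40 N, if the wrist force passes 120 N, or if a joint passes its speed limit or range.

## Working session

There is one attempt and no reset: what is moved stays moved. The work goes in short steps, Python scripts to look and compute and a shell command to move; the robot and the scene stay as the last step left them, time stands still between calls to the robot, and variables do not carry over. Pictures are saved under pics/ and viewed, at most 11 in all, crops included, and the job is handed in when it is done.

```bash
mkdir -p pics; cat > h.py <<'E'
from cell import robot
import numpy as np, cv2
def snap(n,f):
    c=robot.get_calibration(n); p,d=robot.get_image(n)
    cv2.imwrite(f'pics/{f}.png',p[:,:,::-1]); np.savez(f'pics/{f}.npz',p=p,d=d,K=c['K'],E=c['extrinsics'])
def load(f): return np.load(f'pics/{f}.npz')
def w(f,u,v,z=None):
    """pixel -> world by depth, or on plane z"""
    s=load(f); r=np.linalg.inv(s['K'])@[u,v,1]; T=np.linalg.inv(s['E'])
    if z is None: return T[:3,:3]@(r*s['d'][int(v),int(u)])+T[:3,3]
    a=T[:3,:3]@r; return T[:3,3]+a*(z-T[2,3])/a[2]
def px(f,P):
    s=load(f); q=s['E']@[*P,1]; q=s['K']@q[:3]; return q[:2]/q[2]
def tri(obs):
    A=[];b=[]
    for f,u,v in obs:
        s=load(f); r=np.linalg.inv(s['K'])@[u,v,1]; T=np.linalg.inv(s['E'])
        a=T[:3,:3]@r; a/=np.linalg.norm(a); M=np.eye(3)-np.outer(a,a); A.append(M); b.append(M@T[:3,3])
    return np.linalg.lstsq(np.vstack(A),np.hstack(b),rcond=None)[0]
E
python3 - <<'E'
from h import *
np.set_printoptions(precision=4,suppress=True)
s=robot.sense(); print(s['t'],s['ee_pos'],s['tool_rot'],s['contact_force'],s['grip_width'])
for n in('scene','top','wrist'):
    snap(n,n+'0'); c=robot.get_calibration(n); print(n,c['K'][0],np.linalg.inv(c['extrinsics']))
a=cv2.imread('pics/top0.png'); cv2.imwrite('pics/top0b.png',cv2.resize(a,(800,500)))
E
```

```text
0.0 [0.2783 0.5868 0.2214] [[-0.9036  0.4284 -0.0007]
 [ 0.4284  0.9036 -0.0018]
 [-0.0001 -0.0019 -1.    ]] [ 0.8292 -0.4922  0.1891] 0.08727167371139025
scene [482.24     0.     315.1932] [[-0.7116  0.5931 -0.3768  0.9735]
 [ 0.7026  0.6062 -0.3727  0.3354]
 [ 0.0074 -0.5299 -0.848   0.9159]
 [ 0.      0.      0.      1.    ]]
top [386.4713   0.     317.9392] [[-0.0084 -0.9813  0.1921  0.4166]
 [-0.9998  0.0051 -0.0173 -0.0184]
 [ 0.016  -0.1923 -0.9812  1.0868]
 [ 0.      0.      0.      1.    ]]
wrist [293.3311   0.     321.4826] [[ 0.4281  0.868   0.2517  0.2089]
 [ 0.9037 -0.4106 -0.1212  0.6191]
 [-0.0019  0.2794 -0.9602  0.383 ]
 [ 0.      0.      0.      1.    ]]
```

View pics/top0b.png

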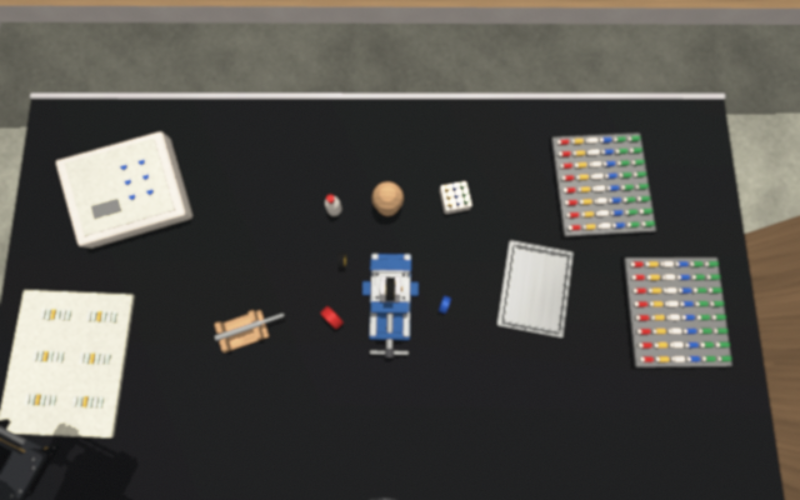

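View pics/scene0.png

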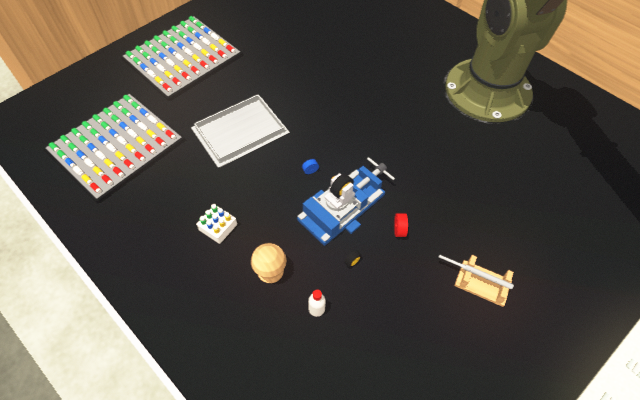

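Top view (800x500): castor in vice at (390,290), handle pointing down (towards the robot, so castor -x ≈ world -x). The punch is in its rest at (245,328), tip to the right at (283,317), and the tray is at (536,288). Bystanders are the ball (388,198), bottle (333,205) and vials (456,197).
Wheel candidates: black/yellow wheel in the fork (390,290), small black/yellow piece (343,262), red (332,318), blue (445,304). By the description the one in the fork is meant, and a close crop will check that.

```bash
python3 - <<'E'
from h import *
np.set_printoptions(precision=4,suppress=True)
for n,u,v in [('tip',283,317),('gripmid',246,328),('wheel',390,290),('tray',536,288),('ball',388,198),('red',332,318),('blue',445,304),('small',343,262),('viceTop',390,258),('handle',389,352)]:
    print(n,w('top0',u*.8,v*.8))
for n,u,v in [('tip',440,257),('tail',512,287),('wheel',341,184),('small',355,262)]: print('s',n,w('scene0',u,v))
a=cv2.imread('pics/scene0.png'); b=cv2.imread('pics/wrist0.png')
c=cv2.resize(a[145:250,285:425],(800,600),interpolation=cv2.INTER_CUBIC)
cv2.imwrite('pics/c1.png',c)
E
```

```text
tip [ 0.4905  0.2186 -0.    ]
gripmid [0.4649 0.2871 0.0419]
wheel [ 0.5347 -0.0199  0.1198]
tray [ 0.5514 -0.3509  0.0035]
ball [ 0.4166 -0.0184  1.0868]
red [0.4843 0.1039 0.0484]
blue [ 0.5136 -0.1397  0.0356]
small [0.6077 0.0833 0.0361]
viceTop [ 0.6191 -0.0205  0.0205]
handle [ 0.4122 -0.0172  0.0409]
s tip [0.4962 0.2181 0.0368]
s tail [0.4469 0.3556 0.0358]
s wheel [ 0.5515 -0.0099  0.1146]
s small [0.6162 0.0993 0.0114]
```

View pics/c1.png

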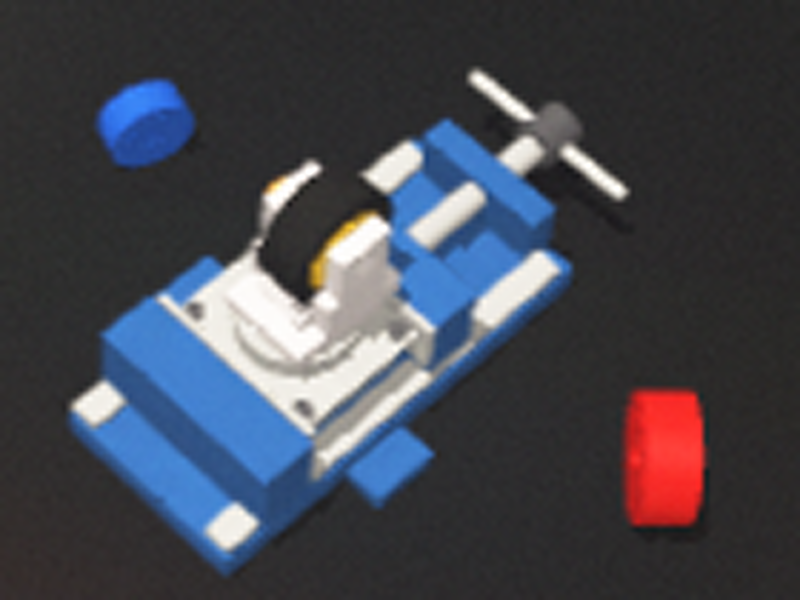

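The crop shows the black wheel with its yellow hub in the fork at (330,235), the brass head on the far (-y world) cheek at (275,185), and the plain cheek facing +y. That makes the wheel in the fork the one wanted. Next I move the wrist camera over the punch.

```bash
python3 -m crank '[0,0,0,-3.6,-2.2,0,8.7, 0,0,0,-3.6,-2.2,0,8.7, 0,0,0,-3.6,-2.2,0,8.7, 0,0,0,-3.6,-2.2,0,8.7, 0,0,0,-3.6,-2.2,0,8.7]'
python3 -m crank '[0,0,0,-3.6,-2.2,0,8.7, 0,0,0,-3.6,-2.2,0,8.7, 0,0,0,-3.6,-2.2,0,8.7, 0,0,0.14,0,0,0,8.7, 0,0,0.14,0,0,0,8.7]'
python3 -m crank '[0,0,0.14,0,0,0,8.7, 0,0,0.14,0,0,0,8.7, 0,0,0.14,0,0,0,8.7, 0,0,0.08,0,0,0,8.7, 0,0,0,0,0,0,8.7]'
python3 - <<'E'
from h import *
np.set_printoptions(precision=4,suppress=True)
s=robot.sense(); print(s['t'],s['ee_pos'],s['tool_rot'],s['joint_positions'])
snap('wrist','w1')
a=cv2.imread('pics/w1.png');cv2.imwrite('pics/w1b.png',cv2.resize(a,(800,500)))
E
```

```text
t: 0.65
ee_pos: [0.3947, 0.4092, 0.2223]
tool_rot: [[-0.904, 0.428, -0.0], [0.428, 0.904, -0.0], [0.0, -0.0, -1.0]]
contact_force: [0.8, -0.3, 0.3]
grip_width: 0.0868
grip_force: 0.0
t: 1.15
ee_pos: [0.4644, 0.3029, 0.2224]
tool_rot: [[-0.743, 0.669, -0.0], [0.669, 0.743, -0.0], [0.0, -0.0, -1.0]]
contact_force: [-0.1, -0.2, -0.5]
grip_width: 0.0869
grip_force: 0.0
t: 1.65
ee_pos: [0.4631, 0.3048, 0.2223]
tool_rot: [[-0.341, 0.94, -0.0], [0.94, 0.341, -0.0], [-0.0, -0.001, -1.0]]
contact_force: [-0.6, 0.8, -0.3]
grip_width: 0.0872
grip_force: 0.0
1.65 [0.4631 0.3048 0.2223] [[-0.341   0.9401 -0.0004]
 [ 0.9401  0.341  -0.0004]
 [-0.0002 -0.0005 -1.    ]] [-0.7905  0.1165  0.1746  1.6989 -0.0207  1.3285 -0.2642]
```

View pics/w1b.png

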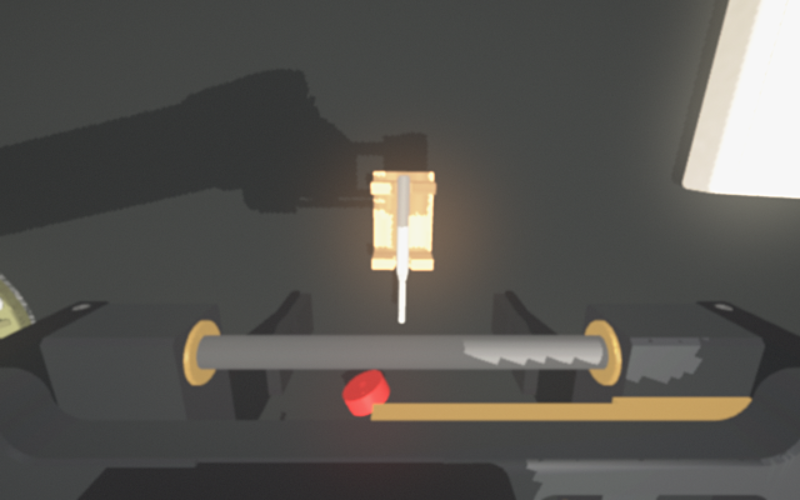

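Wrist view: punch upright in the picture, tail at (403,177), body/taper end about (402,275), tip at (402,321); the rest spans (372-435, 172-270), and the red look-alike is at (366,392). I take a second, lower view for triangulation.

```bash
python3 -m crank '[0,0,0,2,3,1,8.7, 0,0,0,1,2,1,8.7, 0,0,0,0,0,0,8.7]'
python3 - <<'E'
from h import *
np.set_printoptions(precision=4,suppress=True)
s=robot.sense(); print(s['t'],s['ee_pos'])
snap('wrist','w2')
a=cv2.imread('pics/w1.png')[130:270,260:380];b=cv2.imread('pics/w2.png')
print(px('w2',[.466,.3027,.036]),px('w2',[.496,.218,.036]),px('w2',[.447,.355,.036]))
u,v=px('w2',[.466,.3027,.036]).astype(int)
b=b[max(0,v-70):max(0,v-70)+140,u-60:u+60]; print(u-60,max(0,v-70))
cv2.imwrite('pics/c2.png',np.hstack([cv2.resize(a,(480,560)),cv2.resize(b,(480,560))])[:,80:880])
E
```

```text
t: 2.0
ee_pos: [0.5, 0.3517, 0.2002]
tool_rot: [[-0.345, 0.939, -0.002], [0.939, 0.345, -0.001], [-0.001, -0.002, -1.0]]
contact_force: [-0.8, 0.6, -1.1]
grip_width: 0.0871
grip_force: 0.0
2.0 [0.5    0.3517 0.2002]
[280.6368 215.0006] [282.5909 282.7876] [278.8749 167.7989]
220 145
```

View pics/c2.png

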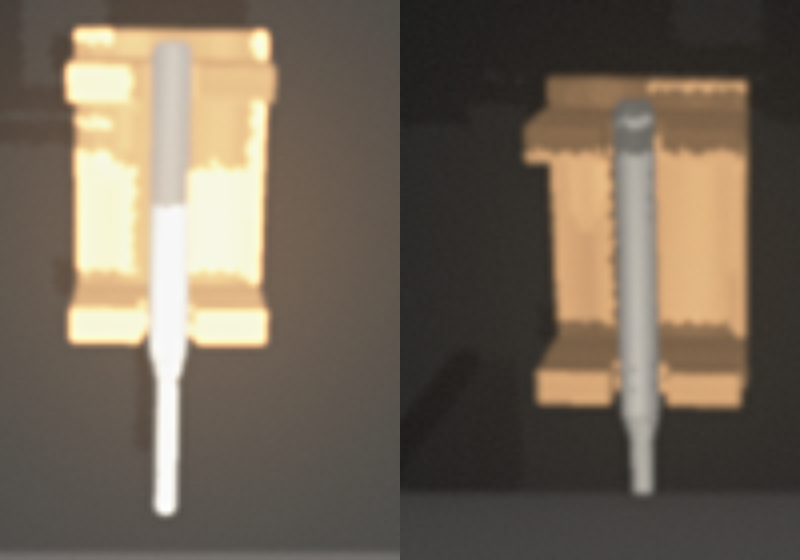

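```bash
python3 - <<'E'
from h import *
np.set_printoptions(precision=4,suppress=True)
t=tri([('w1',322.75,141.5),('w2',278.25,171)]); j=tri([('w1',321.75,223.75),('w2',280.5,251.25)])
print('tail',t,'junction',j,np.linalg.norm(t-j))
print('plane .036: tip',w('w1',321.25,258.75,.036),'tail',w('w1',322.75,141.5,.036),w('w2',278.25,171,.036),'j',w('w1',321.75,223.75,.036),w('w2',280.5,251.25,.036))
for f,u in(('w1',322),('w2',279)):
  for v in (180,200,215): print(f,v,w(f,u,v))
E
```

```text
tail [0.4473 0.3505 0.0329] junction [0.4815 0.251  0.0231] 0.10573914377876696
plane .036: tip [0.497  0.2086 0.036 ] tail [0.4473 0.3507 0.036 ] [0.4475 0.3513 0.036 ] j [0.481  0.2546 0.036 ] [0.4802 0.2584 0.036 ]
w1 180 [0.4617 0.3085 0.0412]
w1 200 [0.4702 0.2851 0.0406]
w1 215 [0.4769 0.2668 0.0398]
w2 180 [0.4517 0.3429 0.0405]
w2 200 [0.4589 0.3212 0.0417]
w2 215 [0.4643 0.3038 0.0406]
```

Two views agree: punch axis height ≈ 0.035–0.036, length 0.151 m, origin about (0.467, 0.294), yaw -70.8°. I go down on it.

```bash
python3 -m crank '[0,0,0,-2.15,-2.5,3,8.7, 0,0,0.017,-2.15,-2.5,3,8.7, 0,0,0,0,0,4,8.7, 0,0,0,0,0,3,8.7, 0,0,0,0,0,0,8.7]'
python3 - <<'E'
from h import *
s=robot.sense(); print((s['tool_rot'].T@(np.array([.4673,.294,.018])-s['ee_pos'])*100).round(2), s['ee_pos'])
E
```

```text
t: 2.55
ee_pos: [0.4645, 0.2898, 0.0691]
tool_rot: [[-0.325, 0.946, -0.007], [0.946, 0.325, -0.005], [-0.002, -0.008, -1.0]]
contact_force: [-0.3, -0.8, 0.3]
grip_width: 0.0873
grip_force: 0.0
[0.32 0.44 5.11] [0.46447493 0.28978322 0.06913895]
```

```bash
python3 -m crank '[0,0,0,0.3,0.4,2,8.7, 0,0,0,0,0,2,8.7, 0,0,0,0,0,1.1,8.7, 0,0,0,0,0,0,8.7, 0,0,0,0,0,0,8.7]'
python3 - <<'E'
from h import *
s=robot.sense(); print((s['tool_rot'].T@(np.array([.4673,.294,.018])-s['ee_pos'])*100).round(2), s['ee_pos'],s['tool_rot'].round(4))
E
```

```text
t: 3.05
ee_pos: [0.4713, 0.2972, 0.0229]
tool_rot: [[-0.325, 0.946, 0.001], [0.946, 0.325, 0.001], [0.0, 0.002, -1.0]]
contact_force: [0.2, -0.2, 0.3]
grip_width: 0.0869
grip_force: 0.0
[-0.17 -0.48  0.49] [0.47132177 0.29717596 0.0229158 ] [[-3.251e-01  9.457e-01  1.300e-03]
 [ 9.457e-01  3.251e-01  1.000e-03]
 [ 5.000e-04  1.600e-03 -1.000e+00]]
```

```bash
python3 -m crank '[0,0,0,-0.15,-0.45,0.45,8.7, 0,0,0,0,0,0,8.7, 0,0,0,0,0,0,8.7]'; python3 -m crank '[0,0,0,0,0,0,8.7,0,0,0,0,0,0,8.7]'
```

```text
t: 3.35
ee_pos: [0.4669, 0.2939, 0.0175]
tool_rot: [[-0.325, 0.946, 0.0], [0.946, 0.325, 0.0], [0.0, 0.001, -1.0]]
contact_force: [0.2, 0.3, 0.1]
grip_width: 0.0872
grip_force: 0.0
t: 3.55
ee_pos: [0.467, 0.2941, 0.0173]
tool_rot: [[-0.325, 0.946, 0.0], [0.946, 0.325, 0.0], [0.0, 0.0, -1.0]]
contact_force: [-0.4, 0.3, 0.3]
grip_width: 0.0873
grip_force: 0.0
```

```bash
python3 -m crank '[0,0,0,0,0,0,2,0,0,0,0,0,0,2,0,0,0,0,0,0,2,0,0,0,0,0,0,2,0,0,0,0,0,0,1.5]' 50; python3 -m crank '[0,0,0,0,0,0,0,0,0,0,0,0,0,0,0,0,0,0,0,0,0,0,0,0,0,0,0,0,0,0,0,0,0,0,0]'
```

```text
t: 4.05
ee_pos: [0.4668, 0.294, 0.0171]
tool_rot: [[-0.325, 0.946, 0.0], [0.946, 0.325, 0.0], [0.0, 0.0, -1.0]]
contact_force: [-0.0, -0.0, -0.1]
grip_width: 0.0552
grip_force: 0.0
t: 4.55
ee_pos: [0.4669, 0.294, 0.0171]
tool_rot: [[-0.325, 0.946, 0.0], [0.946, 0.325, 0.0], [0.0, 0.0, -1.0]]
contact_force: [0.1, 0.8, -1.0]
grip_width: 0.015
grip_force: 0.0
```

Almost closed; let it finish, then lift straight up.

```bash
python3 -m crank '[0,0,0,0,0,0,0,0,0,0,0,0,0,0,0,0,0,0,0,0,0]' 
python3 -m crank '[0,0,0,0,0,-1,0,0,0,0,0,0,-2,0,0,0,0,0,0,-4,0,0,0,0,0,0,-4,0,0,0,0,0,0,-4,0]'
python3 -m crank '[0,0,0,0,0,0,0,0,0,0,0,0,0,0]'
```

```text
t: 4.85
ee_pos: [0.4669, 0.294, 0.0171]
tool_rot: [[-0.325, 0.946, 0.0], [0.946, 0.325, 0.0], [0.0, 0.0, -1.0]]
contact_force: [-0.2, 0.1, -0.8]
grip_width: 0.0099
grip_force: 50.0
t: 5.35
ee_pos: [0.4665, 0.2936, 0.1691]
tool_rot: [[-0.325, 0.946, 0.0], [0.946, 0.325, 0.0], [-0.0, 0.0, -1.0]]
contact_force: [0.9, 1.2, -1.3]
grip_width: 0.0104
grip_force: 50.0
t: 5.55
ee_pos: [0.4672, 0.2942, 0.1685]
tool_rot: [[-0.325, 0.946, 0.002], [0.946, 0.325, 0.002], [0.001, 0.002, -1.0]]
contact_force: [0.4, -0.1, -2.3]
grip_width: 0.01
grip_force: 50.0
```

```bash
python3 -m crank '[0,0,0.14,0,0,-3,0,0,0,0.14,0,0,-3,0,0,0,0.05,0,0,-3,0,0,0,0,-3.7,0.85,0,0,0,0,0,-3.7,0.85,0,0]' >/dev/null
python3 -m crank '[0,0,0,-3.7,0.85,0,0,0,0,0,-3.7,0.85,0,0,0,0,0,-3.7,0.85,0,0,0,0,0,-3.7,0.85,0,0,0,0,0,-3.7,0.85,0,0]' >/dev/null
python3 -m crank '[0,0,0,-3.7,0.85,0,0,0,0,0,0,0,0,0,0,0,0,0,0,0,0]'
python3 - <<'E'
from h import *
snap('wrist','w3')
a=cv2.imread('pics/w3.png');cv2.imwrite('pics/w3b.png',cv2.resize(a,(800,500)))
E
python3 -m crank '[0,0,0,-2.5,2.5,0,0,0,0,0,-2.5,2.5,0,0,0,0,0,0,0,0,0,0,0,0,0,0,0,0]'
python3 - <<'E'
from h import *
snap('wrist','w4')
a=cv2.imread('pics/w3.png')[20:220,180:460];b=cv2.imread('pics/w4.png')[0:200,100:380]
cv2.imwrite('pics/c3.png',np.vstack([a,b]))
E
```

```text
t: 6.85
ee_pos: [0.5342, -0.003, 0.2553]
tool_rot: [[0.002, 1.0, -0.003], [1.0, -0.002, -0.0], [-0.0, -0.003, -1.0]]
contact_force: [-0.3, 0.2, -1.2]
grip_width: 0.0105
grip_force: 50.0
t: 7.3
ee_pos: [0.5848, -0.0507, 0.2558]
tool_rot: [[-0.002, 1.0, -0.003], [1.0, 0.002, 0.0], [0.0, -0.003, -1.0]]
contact_force: [-0.5, 0.6, -0.9]
grip_width: 0.0102
grip_force: 50.0
```

View pics/w3b.png

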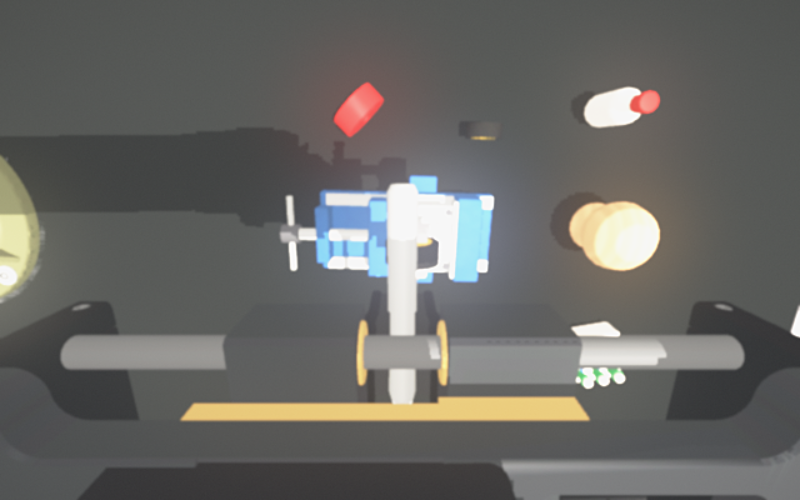

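View: vice and fork sit upright in the picture with the punch lying over part of the fork at (403,240); small wheel look-alike at (480,130), red (358,108). I take another view from the other side and enlarge both.

```bash
python3 -m crank '[0,0,0,0,-3.7,0,0,0,0,0,0,-3.7,0,0,0,0,0,0,-3.7,0,0,0,0,0,0,0,0,0,0,0,0,0,0,0,0]'
python3 - <<'E'
from h import *
snap('wrist','w5')
o=[]
for f in('w4','w5'):
    u,v=px(f,[.535,-.01,.1]).astype(int); a=cv2.imread(f'pics/{f}.png'); u0,v0=u-40,max(0,v-60); print(f,u0,v0,px(f,[.535,-.01,.1]))
    o.append(cv2.resize(a[v0:v0+120,u0:u0+80],(400,600),interpolation=cv2.INTER_CUBIC))
cv2.imwrite('pics/c4.png',np.hstack(o))
E
```

```text
t: 7.85
ee_pos: [0.4737, -0.0504, 0.2576]
tool_rot: [[-0.004, 1.0, 0.002], [1.0, 0.004, 0.002], [0.002, 0.002, -1.0]]
contact_force: [0.7, 0.1, -0.5]
grip_width: 0.0103
grip_force: 50.0
w4 235 91 [275.77319396 151.03008498]
w5 338 91 [378.52195909 151.80932035]
```

View pics/c4.png

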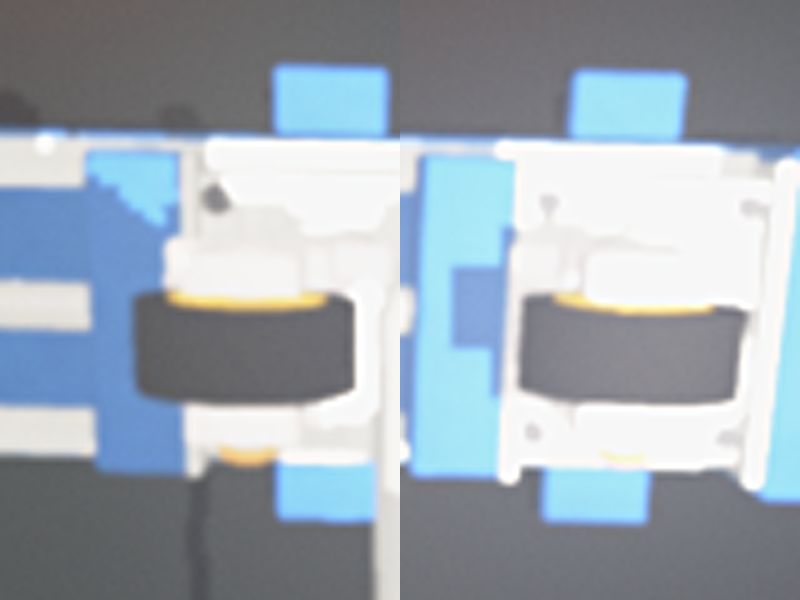

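Left crop (w4): wheel tread x133–355, y292–405; drive cheek top x165–302, y240–295; brass head at (248,457). Right crop (w5): tread x520–745, y292–407, brass head (622,458). The vice edges run about 1–2° off the tool axes.

```bash
python3 - <<'E'
from h import *
np.set_printoptions(precision=4,suppress=True)
print('wheel',tri([('w4',283.8,160.7),('w5',384.5,161)]),'head',tri([('w4',284.6,182.4),('w5',382.4,182.6)]))
C={}
for f in('w3','w4','w5','scene0','top0'):
    s=load(f); d=s['d']; v,u=np.mgrid[0:400,0:640]; r=np.linalg.inv(s['K'])@np.stack([u.ravel(),v.ravel(),np.ones(u.size)])*d.ravel()
    T=np.linalg.inv(s['E']); P=(T[:3,:3]@r).T+T[:3,3]; c=s['p'].reshape(-1,3).astype(int)
    ok=(d.ravel()>.1)&(abs(P[:,0]-.54)<.2)&(abs(P[:,1]+.02)<.09)
    P,c=P[ok],c[ok]; blue=(c[:,2]>c[:,0]+40)
    J=P[blue&(abs(P[:,2]-.051)<.006)]; W=P[(c.max(1)<110)&(P[:,2]>.085)&(P[:,2]<.13)&(abs(P[:,0]-.54)<.05)&(abs(P[:,1]+.02)<.03)]; K=P[(c.min(1)>150)&(abs(P[:,2]-.106)<.005)&(abs(P[:,0]-.54)<.03)&(abs(P[:,1]+.02)<.04)]
    B=P[blue&(P[:,2]>.008)]
    for n,Q in(('jaw',J),('wheel',W),('cheek',K),('blue',B)):
        if len(Q)>15: print(f,n,len(Q),cv2.minAreaRect((Q[:,:2]*1000).astype(np.float32)),np.median(Q[:,2]).round(4),np.percentile(Q,[1,99],axis=0).ravel())
E
```

```text
wheel [ 0.5428 -0.0206  0.0967] head [ 0.5426 -0.0454  0.0941]
w3 jaw 2101 ((555.65234375, -19.667022705078125), (87.04847717285156, 115.95677947998047), 88.76885223388672) 0.0511 [ 0.4985 -0.0624  0.0488  0.6128  0.0213  0.0529]
w3 cheek 144 ((542.7084350585938, -20.105512619018555), (40.53352737426758, 46.63945007324219), 89.46153259277344) 0.1049 [ 0.531  -0.04    0.1012  0.5658  0.      0.1104]
w3 blue 4413 ((536.492919921875, -19.123836517333984), (122.49092102050781, 189.77731323242188), 88.41757202148438) 0.0418 [ 0.4433 -0.0732  0.0084  0.6294  0.0386  0.0529]
w4 jaw 1954 ((555.6012573242188, -20.085987091064453), (87.9592514038086, 116.1375961303711), 88.43479919433594) 0.0511 [ 0.4983 -0.0622  0.049   0.6132  0.0217  0.0529]
w4 wheel 493 ((543.0748901367188, -19.19676399230957), (19.04715919494629, 44.444801330566406), 88.87184143066406) 0.1155 [ 0.5217 -0.028   0.1028  0.5604 -0.0096  0.118 ]
w4 cheek 366 ((548.0501708984375, -21.24968910217285), (42.5911979675293, 34.49049758911133), 88.83335876464844) 0.1051 [ 0.5306 -0.0396  0.1029  0.5626 -0.      0.1085]
w4 blue 4653 
[... 1370 characters left out ...]
35]
top0 jaw 526 ((525.6263427734375, -15.961784362792969), (87.50064086914062, 170.4902801513672), 86.71407318115234) 0.0526 [ 0.4484 -0.0612  0.0455  0.6095  0.023   0.0568]
top0 wheel 134 ((539.4937744140625, -18.983631134033203), (17.882911682128906, 46.17746353149414), 88.98617553710938) 0.1151 [ 0.5165 -0.0276  0.1     0.5623 -0.0097  0.1203]
top0 cheek 66 ((545.4829711914062, -21.268590927124023), (33.9708137512207, 43.541221618652344), 0.3497515916824341) 0.1061 [ 0.5285 -0.043   0.1013  0.5602  0.0005  0.1105]
top0 blue 1147 ((533.7952880859375, -18.560077667236328), (120.62451934814453, 187.99639892578125), 89.45014953613281) 0.0431 [ 0.44   -0.0763  0.0093  0.6267  0.0386  0.0569]
```

```bash
python3 - <<'E'
from h import *
np.set_printoptions(precision=4,suppress=True)
TC={'w3':([.5342,-.003,.2553],),'w4':([.5848,-.0507,.2558],),'w5':([.4737,-.0504,.2576],)}
Rt=robot.sense()['tool_rot']
# camera in tool frame is fixed: express cloud relative to camera->tool using w5 pose
Ew=load('w5')['E']; s=robot.sense(); Tt=np.eye(4); Tt[:3,:3]=s['tool_rot']; Tt[:3,3]=s['ee_pos']
C2T=np.linalg.inv(Tt)@np.linalg.inv(Ew); print(C2T)
for f in TC:
    q=load(f); d=q['d']; v,u=np.mgrid[0:400,0:640]; r=np.linalg.inv(q['K'])@np.stack([u.ravel(),v.ravel(),np.ones(u.size)])*d.ravel()
    P=(C2T[:3,:3]@r).T+C2T[:3,3]; m=(abs(P[:,2]+.022)<.014)&(abs(P[:,1])<.015)&(P[:,0]>.012)&(P[:,0]<.08)&(d.ravel()>.05); Q=P[m]
    out=[]
    for a in np.arange(.012,.07,.008):
        z=Q[(Q[:,0]>=a)&(Q[:,0]<a+.008)]
        if len(z)>4: out.append([a,(z[:,1].min()+z[:,1].max())/2,np.ptp(z[:,1]),z[:,2].min()])
    print(f,len(Q),Q[:,0].max()); print(np.array(out))
E
```

```text
[[ 0.0009 -0.9604 -0.2787  0.0759]
 [ 1.      0.0008  0.0003 -0.0011]
 [-0.     -0.2787  0.9604 -0.1614]
 [ 0.      0.      0.      1.    ]]
w3 2323 0.062094230626113724
[[ 0.012  -0.0013  0.0116 -0.0254]
 [ 0.02   -0.0011  0.012  -0.0253]
 [ 0.028  -0.0011  0.0118 -0.0252]
 [ 0.036  -0.0011  0.0117 -0.0253]
 [ 0.044  -0.0011  0.0115 -0.0257]
 [ 0.052  -0.0011  0.0113 -0.0254]
 [ 0.06   -0.0011  0.0102 -0.0236]]
w4 2330 0.062097850265979034
[[ 0.012  -0.0013  0.0116 -0.0249]
 [ 0.02   -0.0011  0.012  -0.0252]
 [ 0.028  -0.0011  0.0119 -0.0252]
 [ 0.036  -0.0011  0.0116 -0.0254]
 [ 0.044  -0.0011  0.0114 -0.0253]
 [ 0.052  -0.0011  0.0113 -0.0252]
 [ 0.06   -0.0011  0.0102 -0.0242]]
w5 2331 0.06212179751690312
[[ 0.012  -0.0013  0.0117 -0.0251]
 [ 0.02   -0.0011  0.012  -0.0253]
 [ 0.028  -0.0011  0.0118 -0.0252]
 [ 0.036  -0.0011  0.0117 -0.0252]
 [ 0.044  -0.0011  0.0115 -0.0253]
 [ 0.052  -0.0011  0.0113 -0.0257]
 [ 0.06   -0.0011  0.0102 -0.0239]]
```

The punch lies exactly parallel to the tool x, at tool y −1.1 mm by the same camera and with its tip 87.9 mm ahead. The castor is at (0.5427, −0.020) with yaw −1.2°, cheek top at 0.105 (given 0.106). The TCP drive line is x ≈ 0.5438 + 0.021(y+0.02), z ≈ 0.0745.

```bash
python3 -m crank '[0,0,0.025,3.3,1.5,0,0,0,0,0,3.3,1.5,0,0,0,0,0,3.3,1.5,0,0,0,0,0,3.3,1.5,0,0,0,0,0,3.3,1,0,0]'
python3 -m crank '[0,0,0,0,0,4,0,0,0,0,0,0,4,0,0,0,0,0,0,4,0,0,0,0,0,0,0,0,0,0,0,0,0,0,0]'
python3 - <<'E'
from h import *
s=robot.sense(); print((s['tool_rot'].T@(np.array([.5467,.118,.0745])-s['ee_pos'])*100).round(2), s['ee_pos'],s['tool_rot'].round(4))
E
```

```text
t: 8.4
ee_pos: [0.5488, 0.114, 0.2564]
tool_rot: [[0.023, 1.0, -0.0], [1.0, -0.023, -0.001], [-0.001, -0.0, -1.0]]
contact_force: [0.3, -0.0, -1.7]
grip_width: 0.0101
grip_force: 50.0
t: 8.9
ee_pos: [0.5477, 0.1121, 0.137]
tool_rot: [[0.023, 1.0, -0.001], [1.0, -0.023, -0.001], [-0.001, -0.001, -1.0]]
contact_force: [0.2, -0.3, -0.4]
grip_width: 0.0104
grip_force: 50.0
[ 0.59 -0.1   6.25] [0.54766753 0.11210667 0.13703323] [[ 2.330e-02  9.997e-01 -1.000e-03]
 [ 9.997e-01 -2.330e-02 -8.000e-04]
 [-8.000e-04 -9.000e-04 -1.000e+00]]
```

```bash
python3 -m crank '[0,0,0,0.3,-0.1,3,0,0,0,0,0,0,3.2,0,0,0,0,0,0,0,0,0,0,0,0,0,0,0,0,0,0,0,0,0,0]'
python3 - <<'E'
from h import *
np.set_printoptions(precision=4,suppress=True)
s=robot.sense(); print((s['tool_rot'].T@(np.array([.5465,.11,.0745])-s['ee_pos'])*100).round(2), s['ee_pos'],s['tool_rot'].round(4),s['contact_force'],s['ft_torque'])
snap('scene','s1');snap('top','t1')
a=cv2.imread('pics/s1.png')[150:240,320:440];b=cv2.imread('pics/t1.png')[195:285,260:350]
cv2.imwrite('pics/c5.png',np.hstack([cv2.resize(a,(460,345),interpolation=3),cv2.resize(b,(340,345),interpolation=3)]))
E
```

```text
t: 9.4
ee_pos: [0.5487, 0.1152, 0.0781]
tool_rot: [[0.024, 1.0, 0.005], [1.0, -0.024, 0.002], [0.002, 0.005, -1.0]]
contact_force: [-0.0, 0.4, -0.6]
grip_width: 0.0104
grip_force: 50.0
[-0.52 -0.21  0.36] [0.5487 0.1152 0.0781] [[ 0.0242  0.9997  0.0047]
 [ 0.9997 -0.0242  0.0017]
 [ 0.0018  0.0047 -1.    ]] [-0.0312  0.3917 -0.587 ] [-0.078   0.1127 -0.0515]
```

View pics/c5.png

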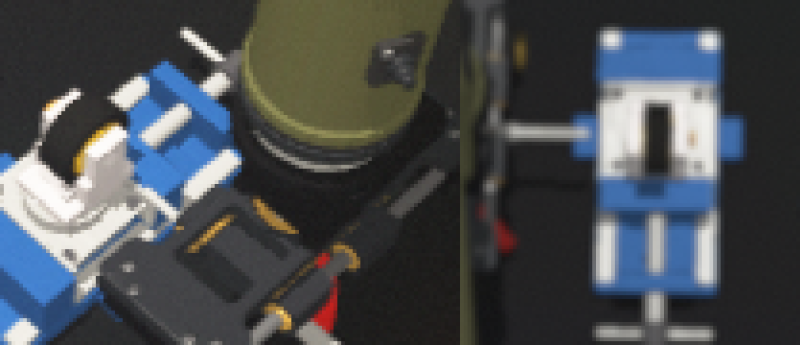

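Top view (right): punch tip at (590,131), brass head about (693,137), wheel centre (656,140). The tip sits slightly towards +x, as the state reading says (2 mm); I settle, correct and measure again in numbers.

```bash
python3 -m crank '[0,0,0,0,0,0,0,0,0,0,0,0,0,0]'
python3 - <<'E'
from h import *
np.set_printoptions(precision=4,suppress=True)
s=robot.sense();R=s['tool_rot']; print((R.T@(np.array([.5465,.11,.0745])-s['ee_pos'])*100).round(2), s['ee_pos'],R.round(4))
snap('top','t2'); q=load('t2')
for n,u,v in(('tip',260+(590-460)/3.78,195+131/3.83),('mid',260+(545-460)/3.78,195+131/3.83),('head',260+(693-460)/3.78,195+137/3.83)): print(n,w('t2',u,v,.094))
p=q['p'].astype(int); r=p[195:285,260:350]
m=(r[...,0]>110)&(r[...,0]-r[...,2]>40)&(r[...,1]-r[...,2]>10); y,x=np.nonzero(m); print('orange',list(zip(x+260,y+195))[:20], [w('t2',x[x>50].mean()+260,y[x>50].mean()+195,.094)] )
for c in (275,280,285,290):
    col=p[215:245,c].sum(1)-120; col=col.clip(0); i=col.argmax(); sl=slice(i-3,i+4); vv=215+(np.arange(30)[sl]*col[sl]).sum()/col[sl].sum(); print('punch',c,vv,w('t2',c,vv,.094))
E
```

```text
t: 9.7
ee_pos: [0.5468, 0.1148, 0.0759]
tool_rot: [[0.024, 1.0, 0.001], [1.0, -0.024, 0.001], [0.001, 0.001, -1.0]]
contact_force: [0.9, 0.7, -1.2]
grip_width: 0.0102
grip_force: 50.0
[-0.48 -0.02  0.14] [0.5468 0.1148 0.0759] [[ 0.0239  0.9997  0.0012]
 [ 0.9997 -0.0239  0.0006]
 [ 0.0006  0.0012 -1.    ]]
tip [0.5454 0.0254 0.094 ]
mid [0.5456 0.0562 0.094 ]
head [ 0.5409 -0.0449  0.094 ]
orange [(np.int64(321), np.int64(230)), (np.int64(321), np.int64(231))] [array([ 0.5416, -0.0433,  0.094 ])]
punch 275 229.64389920424404 [0.5446 0.0754 0.094 ]
punch 280 229.80780780780782 [0.5441 0.0625 0.094 ]
punch 285 229.9108469539376 [0.5438 0.0497 0.094 ]
punch 290 229.97222222222223 [0.5435 0.0368 0.094 ]
```

Punch line extrapolated to the head gives x 0.5416, and the head measures 0.5416, so it's aligned. I advance to the mouth, then feel for contact.

```bash
python3 -m crank '[0,0,0,-1.2,0,0.14,0,0,0,0,-1.1,0,0,0,0,0,0,-0.1,0,0,0,0,0,0,0,0,0,0,0,0,0,0,0,0,0]'
python3 -m crank '[0,0,0,-0.1,0,0,0,0,0,0,-0.1,0,0,0,0,0,0,-0.1,0,0,0,0,0,0,0,0,0,0,0,0,0,0,0,0,0]'
python3 -m crank '[0,0,0,-0.1,0,0,0,0,0,0,-0.1,0,0,0,0,0,0,0,0,0,0,0,0,0,0,0,0,0]'
```

```text
t: 10.25
ee_pos: [0.5458, 0.0908, 0.0737]
tool_rot: [[0.024, 1.0, 0.0], [1.0, -0.024, 0.0], [0.0, 0.0, -1.0]]
contact_force: [0.8, 0.3, -1.0]
grip_width: 0.0101
grip_force: 50.0
t: 10.75
ee_pos: [0.5457, 0.0877, 0.0737]
tool_rot: [[0.024, 1.0, 0.0], [1.0, -0.024, 0.0], [0.0, 0.0, -1.0]]
contact_force: [0.1, -0.5, -1.6]
grip_width: 0.0105
grip_force: 50.0
t: 11.15
ee_pos: [0.5457, 0.0856, 0.0737]
tool_rot: [[0.024, 1.0, 0.0], [1.0, -0.024, 0.0], [0.0, 0.0, -1.0]]
contact_force: [-0.1, -0.3, -1.5]
grip_width: 0.0105
grip_force: 50.0
```

```bash
python3 -m crank '[0,0,0,-0.05,0,-0.08,0,0,0,0,-0.05,0,0,0,0,0,0,-0.05,0,0,0,0,0,0,-0.05,0,0,0,0,0,0,0,0,0,0]'
python3 -m crank '[0,0,0,-0.05,0,0,0,0,0,0,-0.05,0,0,0,0,0,0,-0.05,0,0,0,0,0,0,0,0,0,0]'
```

```text
t: 11.65
ee_pos: [0.5457, 0.084, 0.0745]
tool_rot: [[0.024, 1.0, 0.0], [1.0, -0.024, 0.001], [0.001, 0.0, -1.0]]
contact_force: [-0.3, 1.2, -1.0]
grip_width: 0.0101
grip_force: 50.0
t: 12.05
ee_pos: [0.5456, 0.0837, 0.0746]
tool_rot: [[0.023, 1.0, 0.0], [1.0, -0.023, 0.002], [0.002, 0.0, -1.0]]
contact_force: [-0.4, 5.1, 0.1]
grip_width: 0.0103
grip_force: 50.0
```

Contact at tip ≈ 4 mm down the bore, within the 2–10 mm given for the axle tail. I push on slowly.

```bash
python3 -m crank '[0,0,0,-0.05,0,0,0,0,0,0,-0.05,0,0,0,0,0,0,0,0,0,0]'
python3 -m crank '[0,0,0,-0.05,0,0,0,0,0,0,-0.05,0,0,0,0,0,0,0,0,0,0]'
```

```text
t: 12.35
ee_pos: [0.5456, 0.0828, 0.0746]
tool_rot: [[0.023, 1.0, 0.0], [1.0, -0.023, 0.002], [0.002, 0.0, -1.0]]
contact_force: [-0.4, 4.9, -1.4]
grip_width: 0.0102
grip_force: 50.0
t: 12.65
ee_pos: [0.5456, 0.082, 0.0746]
tool_rot: [[0.023, 1.0, 0.0], [1.0, -0.023, 0.002], [0.002, 0.0, -1.0]]
contact_force: [0.5, 5.4, -0.6]
grip_width: 0.0103
grip_force: 50.0
```

```bash
python3 -m crank '[0,0,0,-0.04,0,0,0,0,0,0,-0.04,0,0,0,0,0,0,-0.04,0,0,0,0,0,0,-0.04,0,0,0,0,0,0,-0.04,0,0,0]'
python3 -m crank '[0,0,0,-0.04,0,0,0,0,0,0,-0.04,0,0,0,0,0,0,-0.04,0,0,0,0,0,0,-0.04,0,0,0,0,0,0,-0.04,0,0,0]'
```

```text
t: 13.15
ee_pos: [0.5456, 0.0804, 0.0747]
tool_rot: [[0.023, 1.0, 0.0], [1.0, -0.023, 0.003], [0.003, 0.0, -1.0]]
contact_force: [-0.6, 6.2, -0.9]
grip_width: 0.0105
grip_force: 50.0
t: 13.65
ee_pos: [0.5455, 0.0784, 0.0746]
tool_rot: [[0.023, 1.0, 0.0], [1.0, -0.023, 0.003], [0.003, 0.0, -1.0]]
contact_force: [-0.9, 6.1, -0.7]
grip_width: 0.0099
grip_force: 50.0
```

```bash
python3 -m crank '[0,0,0,-0.04,0,0,0,0,0,0,-0.04,0,0,0,0,0,0,-0.04,0,0,0,0,0,0,-0.04,0,0,0,0,0,0,-0.04,0,0,0]'
```

```text
t: 14.15
ee_pos: [0.5454, 0.0764, 0.0747]
tool_rot: [[0.023, 1.0, 0.0], [1.0, -0.023, 0.003], [0.003, 0.0, -1.0]]
contact_force: [0.5, 6.3, -0.3]
grip_width: 0.0102
grip_force: 50.0
```

```bash
python3 -m crank '[0,0,0,-0.04,0,0,0,0,0,0,-0.04,0,0,0,0,0,0,-0.04,0,0,0,0,0,0,-0.04,0,0,0,0,0,0,-0.04,0,0,0]'
python3 -m crank '[0,0,0,-0.04,0,0,0,0,0,0,-0.04,0,0,0,0,0,0,-0.04,0,0,0,0,0,0,-0.04,0,0,0,0,0,0,-0.04,0,0,0]'
```

```text
t: 14.65
ee_pos: [0.5454, 0.0744, 0.0747]
tool_rot: [[0.023, 1.0, 0.0], [1.0, -0.023, 0.003], [0.003, 0.0, -1.0]]
contact_force: [0.0, 6.0, -1.2]
grip_width: 0.01
grip_force: 50.0
t: 15.15
ee_pos: [0.5453, 0.0723, 0.0746]
tool_rot: [[0.023, 1.0, 0.0], [1.0, -0.023, 0.002], [0.002, 0.0, -1.0]]
contact_force: [0.4, 6.1, -0.4]
grip_width: 0.0102
grip_force: 50.0
```

```bash
python3 -m crank '[0,0,0,-0.04,0,0,0,0,0,0,-0.04,0,0,0,0,0,0,-0.04,0,0,0,0,0,0,-0.04,0,0,0,0,0,0,-0.04,0,0,0]'
```

```text
t: 15.65
ee_pos: [0.5453, 0.0703, 0.0746]
tool_rot: [[0.023, 1.0, 0.0], [1.0, -0.023, 0.002], [0.002, 0.0, -1.0]]
contact_force: [-0.1, 6.4, -0.0]
grip_width: 0.01
grip_force: 50.0
```

```bash
python3 -m crank '[0,0,0,-0.04,0,0,0,0,0,0,-0.04,0,0,0,0,0,0,-0.04,0,0,0,0,0,0,-0.04,0,0,0,0,0,0,-0.04,0,0,0]' | grep -E 'ee_pos|contact'
```

```text
ee_pos: [0.5452, 0.0683, 0.0746]
contact_force: [-0.2, 7.1, -1.6]
```

```bash
python3 -m crank '[0,0,0,-0.04,0,0,0,0,0,0,-0.04,0,0,0,0,0,0,-0.04,0,0,0,0,0,0,-0.04,0,0,0,0,0,0,-0.04,0,0,0]' | grep -E 'ee_pos|contact'
```

```text
ee_pos: [0.5452, 0.068, 0.0748]
contact_force: [0.8, 10.1, -1.8]
```

It binds more here; I slow down.

```bash
python3 -m crank '[0,0,0,-0.03,0,0,0,0,0,0,-0.03,0,0,0,0,0,0,-0.03,0,0,0]' | grep -E 'ee_pos|contact'
```

```text
ee_pos: [0.5452, 0.0676, 0.0748]
contact_force: [-0.5, 11.1, -0.4]
```

```bash
python3 -m crank '[0,0,0,-0.02,0,0,0,0,0,0,-0.02,0,0,0,0,0,0,-0.02,0,0,0]' | grep -E 'ee_pos|contact'
```

```text
ee_pos: [0.5452, 0.067, 0.0748]
contact_force: [0.2, 9.6, -0.8]
```

```bash
python3 -m crank '[0,0,0,-0.03,0,0,0,0,0,0,-0.03,0,0,0,0,0,0,-0.03,0,0,0,0,0,0,-0.03,0,0,0,0,0,0,-0.03,0,0,0]' | grep -E 'ee_pos|contact'
```

```text
ee_pos: [0.5452, 0.0659, 0.0748]
contact_force: [0.1, 9.8, -0.7]
```

```bash
python3 -m crank '[0,0,0,-0.03,0,0,0,0,0,0,-0.03,0,0,0,0,0,0,-0.03,0,0,0,0,0,0,-0.03,0,0,0,0,0,0,-0.03,0,0,0]' | grep -E 'ee_pos|contact'
```

```text
ee_pos: [0.5451, 0.0645, 0.0748]
contact_force: [-0.1, 10.0, -0.5]
```

```bash
python3 -m crank '[0,0,0,-0.03,0,0,0,0,0,0,-0.03,0,0,0,0,0,0,-0.03,0,0,0,0,0,0,-0.03,0,0,0,0,0,0,-0.03,0,0,0]' | grep -E 'ee_pos|contact'
python3 -m crank '[0,0,0,-0.03,0,0,0,0,0,0,-0.03,0,0,0,0,0,0,-0.03,0,0,0,0,0,0,-0.03,0,0,0,0,0,0,-0.03,0,0,0]' | grep -E 'ee_pos|contact'
```

```text
ee_pos: [0.5451, 0.0631, 0.0748]
contact_force: [0.5, 10.8, -1.1]
ee_pos: [0.545, 0.0616, 0.0748]
contact_force: [0.2, 10.4, -0.9]
```

```bash
python3 -m crank '[0,0,0,-0.03,0,0,0,0,0,0,-0.03,0,0,0,0,0,0,-0.03,0,0,0,0,0,0,-0.03,0,0,0,0,0,0,-0.03,0,0,0]' | grep -E 'ee_pos|contact'
```

```text
ee_pos: [0.545, 0.0601, 0.0748]
contact_force: [-0.9, 11.0, -0.7]
```

```bash
python3 -m crank '[0,0,0,-0.03,0,0,0,0,0,0,-0.03,0,0,0,0,0,0,-0.03,0,0,0,0,0,0,-0.03,0,0,0,0,0,0,-0.03,0,0,0]' | grep -E 'ee_pos|contact'
python3 -m crank '[0,0,0,-0.03,0,0,0,0,0,0,-0.03,0,0,0,0,0,0,-0.03,0,0,0,0,0,0,-0.03,0,0,0]' | grep -E 'ee_pos|contact'
```

```text
ee_pos: [0.545, 0.0586, 0.0748]
contact_force: [0.5, 10.8, -1.3]
ee_pos: [0.5449, 0.0574, 0.0748]
contact_force: [-0.9, 11.7, -1.0]
```

```bash
python3 -m crank '[0,0,0,-0.03,0,0,0,0,0,0,-0.03,0,0,0,0,0,0,-0.03,0,0,0]' | grep -E 'ee_pos|contact'
```

```text
ee_pos: [0.5449, 0.0566, 0.0748]
contact_force: [-0.5, 11.1, -1.3]
```

```bash
python3 -m crank '[0,0,0,-0.03,0,0,0,0,0,0,-0.03,0,0,0,0,0,0,-0.03,0,0,0]' | grep -E 'ee_pos|contact'
```

```text
ee_pos: [0.5449, 0.0556, 0.0748]
contact_force: [-0.0, 11.5, -0.8]
```

```bash
python3 -m crank '[0,0,0,-0.03,0,0,0,0,0,0,-0.03,0,0,0,0,0,0,-0.03,0,0,0]' | grep -E 'ee_pos|contact'
```

```text
ee_pos: [0.5449, 0.0546, 0.0748]
contact_force: [0.6, 11.1, -0.9]
```

```bash
python3 -m crank '[0,0,0,-0.02,0,0,0,0,0,0,-0.02,0,0,0,0,0,0,-0.02,0,0,0]' | grep -E 'ee_pos|contact'
```

```text
ee_pos: [0.5449, 0.0541, 0.0748]
contact_force: [-0.1, 11.1, -1.4]
```

```bash
python3 -m crank '[0,0,0,-0.03,0,0,0,0,0,0,-0.03,0,0,0,0,0,0,-0.03,0,0,0]' | grep -E 'ee_pos|contact'
```

```text
ee_pos: [0.5449, 0.054, 0.0748]
contact_force: [0.3, 13.8, 1.1]
```

```bash
python3 -m crank '[0,0,0,-0.02,0,0,0,0,0,0,-0.02,0,0,0,0,0,0,-0.02,0,0,0]' | grep -E 'ee_pos|contact'
```

```text
ee_pos: [0.5449, 0.054, 0.0749]
contact_force: [0.4, 14.4, -0.9]
```

```bash
python3 -m crank '[0,0,0,-0.02,0,0,0,0,0,0,-0.02,0,0,0,0,0,0,-0.02,0,0,0]' | grep -E 'ee_pos|contact'
```

```text
ee_pos: [0.5449, 0.054, 0.0749]
contact_force: [-0.6, 15.0, 0.2]
```

```bash
python3 -m crank '[0,0,0,-0.03,0,0,0,0,0,0,-0.03,0,0,0,0,0,0,0,0,0,0]' | grep -E 'ee_pos|contact'
python3 -m crank '[0,0,0,0.1,0,0,0,0,0,0,0.2,0,0,0,0,0,0,0.3,0,0,0,0,0,0,0.5,0,0,0,0,0,0,1,0,0,0]' | grep -E 'ee_pos|contact'
python3 -m crank '[0,0,0,1,0,0,0,0,0,0,1,0,0,0,0,0,0,1,0,0,0,0,0,0,1,0,0,0,0,0,0,0,0,0,0]' | grep -E 'ee_pos|contact'
python3 - <<'E'
from h import *
np.set_printoptions(precision=4,suppress=True)
snap('scene','s2'); snap('top','t3')
for f in ('s2','t3'):
    s=load(f); d=s['d']; v,u=np.mgrid[0:400,0:640]; r=np.linalg.inv(s['K'])@np.stack([u.ravel(),v.ravel(),np.ones(u.size)])*d.ravel()
    T=np.linalg.inv(s['E']); P=(T[:3,:3]@r).T+T[:3,3]; c=s['p'].reshape(-1,3).astype(int)
    m=(c[:,0]>110)&(c[:,0]-c[:,2]>40)&(P[:,2]>.08)&(P[:,2]<.11)&(abs(P[:,0]-.54)<.03)&(P[:,1]<-.03)&(P[:,1]>-.12)
    print(f,m.sum(),np.percentile(P[m],[0,50,100],axis=0) if m.any() else '')
E
```

```text
ee_pos: [0.5448, 0.0539, 0.0749]
contact_force: [0.2, 15.2, -0.2]
ee_pos: [0.5452, 0.0656, 0.0744]
contact_force: [0.0, 0.5, -0.9]
ee_pos: [0.5461, 0.1098, 0.0744]
contact_force: [0.7, -0.3, -1.0]
s2 10 [[ 0.5347 -0.071   0.0886]
 [ 0.5418 -0.0688  0.0958]
 [ 0.5462 -0.0679  0.1003]]
t3 0
```

Held dead at 15 N without moving, and the head has come out about 29 mm, so the axle is at its stop. The punch goes back to its rest along the way it came.

```bash
python3 -m crank '[0,0,0,0,0,-4,0,0,0,0,0,0,-4,0,0,0,0,3.7,-1.6,-1,0,0,0,0,3.7,-1.7,0,0,0,0,0,3.6,-1.7,0,0]' | grep ee_pos
python3 -m crank '[0,0,0,3.6,-1.7,0,0,0,0,0,3.6,-1.7,0,0,0,0,-0.14,0,0,0,0,0,0,-0.14,0,0,0,0,0,0,-0.075,0,0,0,0]' | grep ee_pos
python3 -m crank '[0,0,0,0,0,0,0,0,0,0,0,0,0,0,0,0,0,0,0,0,0]'
python3 - <<'E'
from h import *
s=robot.sense();R=s['tool_rot']; print((R.T@(np.array([.4669,.294,.0172])-s['ee_pos'])*100).round(2),'yaw err tool z',np.arctan2(R[1,0],R[0,0])-np.arctan2(.9457,-.3251))
E
```

```text
ee_pos: [0.4989, 0.219, 0.1654]
ee_pos: [0.4667, 0.2908, 0.1644]
t: 25.45
ee_pos: [0.4668, 0.291, 0.1645]
tool_rot: [[-0.323, 0.946, 0.0], [0.946, 0.323, -0.0], [-0.0, 0.0, -1.0]]
contact_force: [0.4, 0.7, -1.3]
grip_width: 0.0104
grip_force: 50.0
[ 0.28  0.11 14.73] yaw err tool z -0.002170081455022066
```

```bash
python3 -m crank '[0,0,0,0.28,0.1,4,0,0,0,0,0,0,4,0,0,0,0,0,0,3,0,0,0,0,0,0,0,0,0,0,0,0,0,0,0]' >/dev/null;python3 -m crank '[0,0,0,0,0,0,0,0,0,0,0,0,0,0]' | grep contact
python3 - <<'E'
from h import *
s=robot.sense();R=s['tool_rot']; print((R.T@(np.array([.4669,.294,.0172])-s['ee_pos'])*100).round(2),s['ee_pos'],R.round(4).tolist())
E
```

```text
contact_force: [0.2, 0.0, -0.7]
[-0.09 -0.17  3.95] [0.46805075 0.29531212 0.05668903] [[-0.3248, 0.9458, 0.0031], [0.9458, 0.3248, 0.0025], [0.0013, 0.0037, -1.0]]
```

```bash
python3 -m crank '[0,0,0,-0.07,-0.15,1.2,0,0,0,0,0,0,0.8,0,0,0,0,0,0,0.8,0,0,0,0,0,0,0.6,0,0,0,0,0,0,0,0]' >/dev/null;python3 -m crank '[0,0,0,0,0,0.3,0,0,0,0,0,0,0.15,0,0,0,0,0,0,0,0,0,0,0,0,0,0,0]' | grep contact
python3 - <<'E'
from h import *
s=robot.sense();R=s['tool_rot']; print((R.T@(np.array([.4669,.294,.0172])-s['ee_pos'])*100).round(2),s['ee_pos'],s['contact_force'])
E
```

```text
contact_force: [-2.3, -1.8, 5.9]
[ 0.02  0.14 -0.02] [0.46564387 0.29334081 0.01702055] [-2.32828958 -1.81764338  5.94618874]
```

```bash
python3 -m crank '[0,0,0,0,0.05,-0.06,0,0,0,0,0,0,0,0]' | grep contact; python3 -m crank '[0,0,0,0,0,0,3,0,0,0,0,0,0,3,0,0,0,0,0,0,8.7,0,0,0,0,0,0,8.7,0,0,0,0,0,0,8.7]' >/dev/null; python3 -m crank '[0,0,0,0,0,0,8.7,0,0,0,0,0,0,8.7,0,0,0,0,0,0,8.7]' | grep -E 'grip|contact'
```

```text
contact_force: [-1.3, -0.4, 3.4]
contact_force: [-0.8, -0.5, -0.5]
grip_width: 0.0665
grip_force: 0.0
```

```bash
python3 -m crank '[0,0,0,0,0,-2,8.7,0,0,0,0,0,-4,8.7,0,0,0,0,0,-4.5,8.7,0,0,0,0,0,-4.5,8.7,0,0,0,0,0,-4.5,8.7]' >/dev/null; python3 -m crank '[0,0,0,0,0,0,8.7,0,0,0,0,0,0,8.7]' | grep -E 'ee_pos|contact'
python3 - <<'E'
from h import *
np.set_printoptions(precision=4,suppress=True)
snap('wrist','w6'); o=[]
u,v=px('w6',[.4673,.294,.036]).astype(int); a=cv2.imread('pics/w6.png'); o.append(cv2.resize(a[v-75:v+75,u-50:u+50],(400,600)))
a=cv2.imread('pics/s2.png')[150:240,300:360]; o.append(cv2.resize(a,(400,600),interpolation=3))
cv2.imwrite('pics/c6.png',np.hstack(o)); print(u,v)
for d in(-40,-20,0,20): 
    P=np.array([.4673,.294,.036])+np.array([.328,-.945,0])*d*.001; q=px('w6',P); print(d,q,w('w6',*q))
E
```

```text
ee_pos: [0.4665, 0.2938, 0.2129]
contact_force: [-0.8, 0.3, -1.1]
322 184
-40 [322.2169 150.0172] [0.454  0.3322 0.0404]
-20 [322.2516 167.4319] [0.4605 0.3136 0.0404]
0 [322.2851 184.2857] [0.467  0.2949 0.0401]
20 [322.3175 200.6055] [0.4735 0.2762 0.04  ]
```

View pics/c6.png

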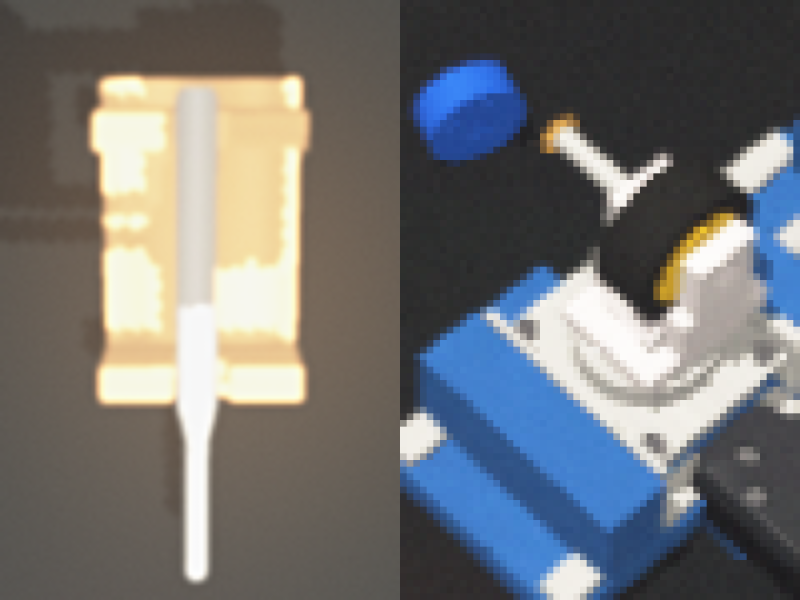

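Punch lies back in both notches (x≈195, tip at y 578), and the axle hangs out of the far cheek with its brass head at (560,133). Now for the wheel.

```bash
python3 -m crank '[0,0,0.14,0,0,0,8.7,0,0,0.14,0,0,0,8.7,0,0,0.08,0,0,0,8.7,0,0,0,-3.9,1.05,0,8.7,0,0,0,-3.9,1.05,0,8.7]' >/dev/null
python3 -m crank '[0,0,0,-3.9,1.05,0,8.7,0,0,0,-3.9,1.05,0,8.7,0,0,0,-3.9,1.05,0,8.7,0,0,0,-3.9,1.05,0,8.7,0,0,0,-3.9,1.05,0,8.7]' >/dev/null
python3 -m crank '[0,0,0,-3.9,1.05,0,8.7,0,0,0,0,0,2,8.7,0,0,0,0,0,2,8.7,0,0,0,0,0,0,8.7,0,0,0,0,0,0,8.7]' | grep -E 'ee_pos|contact'
python3 - <<'E'
from h import *
s=robot.sense();R=s['tool_rot']; print((R.T@(np.array([.5438,-.020,.080])-s['ee_pos'])*100).round(2),'yaw(deg)',np.degrees(np.arctan2(R[1,0],R[0,0])),s['t'])
snap('wrist','w7')
E
```

```text
ee_pos: [0.5399, -0.0208, 0.1704]
contact_force: [0.9, 0.4, 0.2]
[0.1  0.42 9.03] yaw(deg) 88.3562326341556 30.3
```

```bash
python3 -m crank '[0,0,-0.007,0.1,0.35,3,8.7,0,0,0,0,0,3,8.7,0,0,0,0,0,1,8.7,0,0,0,0,0,0,8.7,0,0,0,0,0,0,8.7]' | grep -E 'ee_pos|contact'
python3 - <<'E'
from h import *
np.set_printoptions(precision=4,suppress=True)
s=robot.sense();R=s['tool_rot']; print((R.T@(np.array([.5438,-.020,.080])-s['ee_pos'])*100).round(2),'yaw(deg)',np.degrees(np.arctan2(R[1,0],R[0,0])),s['t'])
q=load('w7'); d=q['d']; v,u=np.mgrid[0:400,0:640]; r=np.linalg.inv(q['K'])@np.stack([u.ravel(),v.ravel(),np.ones(u.size)])*d.ravel()
T=np.linalg.inv(q['E']); P=(T[:3,:3]@r).T+T[:3,3]; c=q['p'].reshape(-1,3).astype(int)
m=(d.ravel()>.05)&(c.max(1)<110)&(abs(P[:,2]-.105)<.015)&(abs(P[:,0]-.54)<.04)&(abs(P[:,1]+.02)<.03); Q=P[m]; print(len(Q)); print(cv2.minAreaRect((Q[:,:2]*1000).astype(np.float32)),Q[:,2].max())
E
```

```text
ee_pos: [0.5453, -0.0199, 0.103]
contact_force: [-0.3, -0.2, -0.3]
[-0.01 -0.16  2.3 ] yaw(deg) 88.75037471244127 30.85
40
((523.110107421875, -22.29433822631836), (10.129487991333008, 22.426437377929688), 31.81997299194336) 0.11474376539132067
```

```bash
python3 -m crank '[0,0,0,0,-0.1,1.2,8.7,0,0,0,0,0,1,8.7,0,0,0,0,0,0,8.7,0,0,0,0,0,0,8.7]' >/dev/null; python3 -m crank '[0,0,0,0,0,0,5.6,0,0,0,0,0,0,5.6,0,0,0,0,0,0,5.6,0,0,0,0,0,0,5.6]' 10 | grep -E 'ee_pos|contact|grip'
```

```text
ee_pos: [0.5435, -0.02, 0.0798]
contact_force: [0.5, 0.2, 0.1]
grip_width: 0.0629
grip_force: 0.0
```

```bash
python3 -m crank '[0,0,0,0,0,0,4.5,0,0,0,0,0,0,4.5,0,0,0,0,0,0,4.5]' 10 | grep -E 'ee_pos|contact|grip'; python3 -m crank '[0,0,0,0,0,0,4,0,0,0,0,0,0,4,0,0,0,0,0,0,4]' 12 | grep -E 'ee_pos|contact|grip'
```

```text
ee_pos: [0.5431, -0.02, 0.0796]
contact_force: [-1.8, -0.7, 1.4]
grip_width: 0.0482
grip_force: 10.0
ee_pos: [0.5431, -0.02, 0.0796]
contact_force: [-2.7, 0.1, 3.0]
grip_width: 0.0485
grip_force: 12.0
```

```bash
python3 -m crank '[0,0,0,0,-0.07,0,4,0,0,0,0,0,-0.1,4,0,0,0,0,0,-0.2,4,0,0,0,0,0,-0.2,4]' 20 | grep -E 'ee_pos|contact|grip'; python3 -m crank '[0,0,0,0,0,-0.3,4,0,0,0,0,0,-0.4,4,0,0,0,0,0,-0.5,4]' | grep -E 'ee_pos|contact|grip'
```

```text
ee_pos: [0.5427, -0.02, 0.0846]
contact_force: [-0.5, -0.4, -0.6]
grip_width: 0.0481
grip_force: 20.0
ee_pos: [0.5426, -0.02, 0.0969]
contact_force: [-0.4, 0.6, -0.7]
grip_width: 0.0481
grip_force: 20.0
```

Free, without any resistance. I lift it clear and locate the tray from the first images.

```bash
python3 -m crank '[0,0,0,0,0,-2,4,0,0,0,0,0,-4,4,0,0,0,0,0,-4,4,0,0,0,0,0,-2,4,0,0,0,0,0,0,4]' | grep -E 'ee_pos|contact|grip'
python3 - <<'E'
from h import *
for f,cs in(('top0',[(512,241),(573,250),(563,337),(498,326)]),('scene0',None)):
    if cs:
        C=np.array([w(f,u*.8,v*.8,.02) for u,v in cs])
    else: C=np.array([w(f,u,v,.02) for u,v in[(192,127),(258,97),(288,130),(218,164)]])
    print(f,C.round(3).tolist(),C.mean(0).round(4))
s=robot.sense();R=s['tool_rot']; print((R.T@(np.array([.551,-.35,.21])-s['ee_pos'])*100).round(2))
E
```

```text
ee_pos: [0.5449, -0.0201, 0.2206]
contact_force: [-0.6, 0.6, -1.0]
grip_width: 0.0482
grip_force: 20.0
top0 [[0.657, -0.298, 0.02], [0.635, -0.436, 0.02], [0.441, -0.398, 0.02], [0.466, -0.257, 0.02]] [ 0.5499 -0.3472  0.02  ]
scene0 [[0.639, -0.418, 0.02], [0.46, -0.381, 0.02], [0.48, -0.249, 0.02], [0.664, -0.287, 0.02]] [ 0.5607 -0.3336  0.02  ]
[-32.97   1.33   1.02]
```

```bash
python3 -m crank '[0,0,0,-4,0.15,0,4,0,0,0,-4,0.15,0,4,0,0,0,-4,0.15,0,4,0,0,0,-4,0.15,0,4,0,0,0,-4,0.15,0,4]' >/dev/null
python3 -m crank '[0,0,0,-4,0.15,0,4,0,0,0,-4,0.15,0,4,0,0,0,-4,0.15,0,4,0,0,0,-0.5,0.15,0,4,0,0,0,0,0,0,4]'  | grep -E 'ee_pos|contact|grip'
python3 - <<'E'
from h import *
snap('wrist','w8');snap('top','t4'); print(px('w8',[.552,-.345,.003]),px('w8',[.552,-.345,.05]))
a=cv2.imread('pics/w8.png'); b=cv2.imread('pics/t4.png')[160:300,360:500]
cv2.imwrite('pics/c7.png',np.hstack([cv2.resize(a,(480,300)),cv2.resize(b,(300,300))]))
E
```

```text
ee_pos: [0.5476, -0.3468, 0.215]
contact_force: [-0.1, 1.0, -1.6]
grip_width: 0.0484
grip_force: 20.0
[325.4544638  176.61754728] [325.88368734 184.66973481]
```

View pics/c7.png

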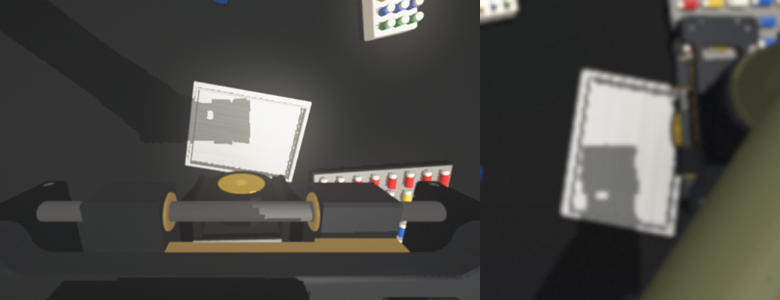

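Tray corners in the wrist view at (193,82), (311,101), (295,180), (186,163): its centre (246,131) matches the predicted (244,132). Wheel is still in the grip. Going down.

```bash
python3 -m crank '[0,0,0,0,0.3,4,4,0,0,0,0,0,4,4,0,0,0,0,0,4,4,0,0,0,0,0,4,4,0,0,0,0,0,1,4]' >/dev/null
python3 -m crank '[0,0,0,0,0,0.8,4,0,0,0,0,0,0.5,4,0,0,0,0,0,0.2,4,0,0,0,0,0,0,4,0,0,0,0,0,0,4]'  | grep -E 'ee_pos|contact|grip'
```

```text
ee_pos: [0.5527, -0.3458, 0.0328]
contact_force: [0.5, -0.3, -0.8]
grip_width: 0.0483
grip_force: 20.0
```

```bash
python3 -m crank '[0,0,0,0,0,0.7,4,0,0,0,0,0,0.5,4,0,0,0,0,0,0.1,4,0,0,0,0,0,0,4,0,0,0,0,0,0,4]'  | grep -E 'ee_pos|contact'
python3 -m crank '[0,0,0,0,0,0.1,4,0,0,0,0,0,0.1,4,0,0,0,0,0,0,4]'  | grep -E 'ee_pos|contact'
```

```text
ee_pos: [0.552, -0.3453, 0.0185]
contact_force: [-0.1, -0.8, -0.2]
ee_pos: [0.5519, -0.3452, 0.0165]
contact_force: [0.0, -0.5, -0.5]
```

```bash
python3 -m crank '[0,0,0,0,0,0.05,4,0,0,0,0,0,0.05,4,0,0,0,0,0,0,4]'  | grep -E 'ee_pos|contact'
```

```text
ee_pos: [0.552, -0.3452, 0.0155]
contact_force: [-0.2, -0.1, -0.4]
```

```bash
python3 -m crank '[0,0,0,0,0,0.05,4,0,0,0,0,0,0.05,4,0,0,0,0,0,0,4]'  | grep -E 'ee_pos|contact'
```

```text
ee_pos: [0.5521, -0.3453, 0.0151]
contact_force: [-1.6, 1.0, 4.2]
```

Touchdown; release gently and lift.

```bash
python3 -m crank '[0,0,0,0,0,-0.03,5.2,0,0,0,0,0,0,5.2,0,0,0,0,0,0,5.2]' 5 | grep -E 'contact|grip'
python3 -m crank '[0,0,0,0,0,0,6.5,0,0,0,0,0,0,7,0,0,0,0,0,0,7,0,0,0,0,0,0,7]' | grep -E 'ee_pos|contact|grip'
python3 -m crank '[0,0,0,0,0,-0.5,7,0,0,0,0,0,-1.5,7,0,0,0,0,0,-3,7,0,0,0,0,0,-4,7,0,0,0,0,0,-4,7]' | grep -E 'ee_pos|contact|grip'
python3 -m crank '[0,0,0,0,0,-4,7,0,0,0,-4,0,0,7,0,0,0,-4,0,0,7,0,0,0,-4,0,0,7,0,0,0,0,0,0,7]' | grep -E 'ee_pos|contact|t:'
python3 - <<'E'
from h import *
snap('scene','s3');snap('top','t5');snap('wrist','w9')
a=cv2.imread('pics/s3.png')[0:330,100:540]
b=cv2.imread('pics/w9.png')
cv2.imwrite('pics/c8.png',np.hstack([cv2.resize(a,(480,360)),cv2.resize(b[0:230,150:420],(320,360))[:, :]]))
E
```

```text
contact_force: [0.2, 1.1, 1.2]
grip_width: 0.0517
grip_force: 0.0
ee_pos: [0.552, -0.3453, 0.0148]
contact_force: [-0.4, 0.4, 0.3]
grip_width: 0.0688
grip_force: 0.0
ee_pos: [0.5518, -0.3454, 0.1473]
contact_force: [-0.0, 0.1, 0.3]
grip_width: 0.0702
grip_force: 0.0
t: 38.65
ee_pos: [0.5453, -0.4725, 0.1861]
tool_rot: [[0.03, 1.0, -0.002], [1.0, -0.03, -0.006], [-0.006, -0.002, -1.0]]
contact_force: [-0.9, -0.8, 0.3]
```

View pics/c8.png

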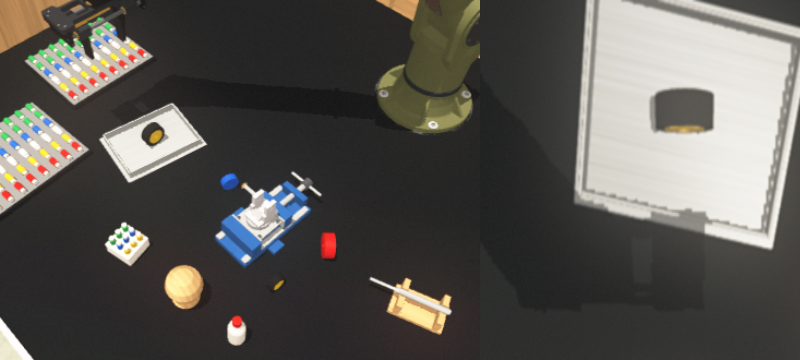

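The wheel stands in the tray, (152,134) in the scene view. The fork is empty, the punch is in its rest (410,295), and everything else is where it was. Handing in.

```bash
python3 -c "
from cell import robot
print(robot.sign_off())"
```

```text
the job is handed in; nothing more can be done
None
```

I pushed the axle out to its stop (it held dead at about 15 N), laid the punch back in its rest, lifted the wheel out freely and stood it in the steel tray, then handed the job in at about 39 s; no verdict came back.

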